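# Seat the blue filter cell on the lamp house

## Task

Slide the blue filter cell out through the open front of its rack, where lips overhang its flange, and set it down over the upright spigot on the white lamp house. Turn the knurled collar until its hidden keyways drop over the spigot's cross pin, then push it fully home, flush on the lamp house, against the spring, and finish while still gripping it and holding it pushed home: it springs up if let go. Leave the green cell and everything else on the bench alone.

Things in the scene. Friction and masses are not known exactly. Their poses are not given: they have to be found in the camera images.
- blue_cell: Filter cell to fit: round knurled dark collar with a blue disc on top, about 150 g, 46 mm tall. Origin at the centre of its underside, z up its axis. Bottom flange 62 mm diameter, 5 mm thick; above it the knurled grip, 51 mm diameter, up to the top. Its yaw in the rack is arbitrary.
- blue_bore (a point): Centre of the blue cell's mouth underneath (same point as its origin): a blind bore 33 mm diameter, 42 mm deep, with four equal hidden keyways along its whole depth, 90 degrees apart, about 8 mm wide, the first along the cell's x. A turn of 90 degrees either way always brings them over the pin; it enters within about 6 degrees either side of a keyway's centre.
- rack: Grey and aluminium rack fixed to the bench, 90 mm (x) by 200 mm (y), 22 mm high; origin under its centre. Open front at its own -x (roughly towards the robot), back wall at +x. Two channels along its x, centred at y = +50 and -50 mm, 65 mm wide, floor 10 mm above the bench, hold the blue and the green cell, either way round, each centred about 3 mm behind (+x of) the rack's centre.
- rack_mouth (a point): Middle of the rack's front edge, on the bench, axes as the rack's. Lips along both sides of each channel, 54 mm apart and 18 to 22 mm above the bench, overhang the flange by 4 mm with 3 mm clearance above it, so a cell only comes out along -x; it is free of them once its centre is 35 mm or more in front of this point.
- port (a point): Point on the flat top of the white lamp house (150 x 130 mm, 60 mm high, fixed), on the axis of its upright steel spigot; z up. The cell's underside is at this height when it is fully home with its flange flush on the lamp house. Pushed only by its own weight it stays up on the sprung brass seat, underside 4 mm above this point.
- spigot_top (a point): Centre of the spigot's top, 40 mm above the port. Polished, greased (slippery) spigot 30 mm diameter, last 5 mm tapered to 22 mm. One 4 mm steel cross pin through it sticks out 5 mm on opposite sides, its top 13 mm above the port; which way it points differs each time, unrelated to any listed axes. Out of line, the cell's underside rests on it 13 mm above the port; in line it drops to the seat.
- seat (a joint): The brass sprung seat ring around the spigot, 59 mm in diameter: metres pressed down, 0 = up (4 mm above the lamp house's top), 0.004 = flush. Its spring pushes up with 6 N at 0 and 9 N at 0.004.
- green_cell: A second filter cell of the same outer shape and size with a green disc, in the other channel of the rack; origin at the centre of its underside. Not to be moved.
- oil_bottle: Small immersion oil bottle, 36 mm diameter, 75 mm tall; origin under its centre. Leave alone.
- eyepiece: Grey eyepiece standing on its barrel, 34 mm diameter, 55 mm tall; origin under its centre. Leave alone.
- slide_box: Yellow slide box, 100 x 80 x 32 mm; origin under its centre. Leave alone.
- lens_brush: Lens brush lying on the bench, 150 mm long, along its x. Leave alone.
- dust_cap: White dust cap, a disc 38 mm in diameter, 12 mm tall; origin under its centre. Leave alone.
- copper_blank: Upright copper specimen cylinder, 26 mm diameter, 60 mm tall; origin under its centre. Leave alone.
Not all that is in view belongs to the job. Leave any orange look-alike of the blue_cell alone.

How it is judged:
On the way, in this order (a step that is already met when the one before it is completed fails the run):
1. the blue cell is drawn out through the open front of its rack (x of blue_cell in the frame of rack below -0.076 m), for 0.1 s.
2. the blue cell is over the spigot, the spigot's top inside its bore (horizontal distance between blue_cell and port below 0.005 m and z of blue_cell in the frame of port below 0.035 m and angle between blue_cell's own z axis and vertical below 0.15 rad), for 0.2 s.
At the end, for the whole second after the job is handed in: The blue cell sits over the spigot (axis within 3 mm, tilt under 0.06 rad) with its underside within 2 mm of the lamp house's top, the sprung seat pressed down by more than 2.5 mm, the cell at rest (under 20 mm/s), and the fingers still holding it (contact force over 2 N) (z of blue_cell in the frame of port below 0.002 m and horizontal distance between blue_cell and port below 0.003 m and angle between blue_cell's own z axis and vertical below 0.06 rad and value of joint seat above 0.0025 m and contact force between the fingers and blue_cell above 2 N and linear speed of blue_cell below 0.02 m/s); the arm keeps its last pose, push and grip.
It fails at once if the green cell is moved by more than 12 mm (distance of green_cell from where it was at the start of the episode above 0.012 m).
It fails at once if another loose thing on the bench is moved by more than 20 mm (distance of any of oil_bottle, eyepiece, slide_box, lens_brush, dust_cap, copper_blank from where it was at the start of the episode above 0.02 m).
It also fails if it takes over 64 s, if anything falls off the work surface, if the arm or the gripper's body presses on something with over 40 N, if the wrist force passes 120 N, or if a joint passes its speed limit or range.

## Robot

A 6-joint arm with a two-finger parallel gripper is mounted at the origin on the work surface. World frame = base frame: x ahead of the robot, y to its left, z up, the work surface at z = 0. Lengths are in m, angles in rad, forces in N, time in s.
With the tool pointing down it reaches from about 0.225 to 0.875 m from the base axis. Payload 3.4 kg.
Tool frame: the origin (TCP) lies on the centre line of the jaws, within the pads' length; the fingertips stand 14 mm ahead of it and the grasp point (between the pads) lies 5 mm behind it; z points along the fingers, y is the line along which they close (so a half turn about z gives the same grasp; the last joint's range is limited). The gripper opens to 85 mm and grips with 20 to 120 N. Pads are 22 mm wide; open, the fingers measure 114 mm over their backs; the gripper's body (76 mm by 85 mm) begins 54 mm behind the grasp point. The pads swing forward as they close: fully open they stand 13 mm farther back than shut.
Start: joints at [-1.425, 0.276, 1.505, -0, 1.361, -0.121], TCP at [0.152, -0.555, 0.245] pointing down, gripper open.
Joint ranges: [-2.89, 2.89], [-0.75, 2.08], [0.22, 2.7], [-1.18, 4.32], [0.11, 2.71], [-2.7, 2.7]. Speed limits (rad/s): [2.57, 2.57, 3.14, 3.14, 3.14, 3.14].

## Interface

Orientations are given as a unit quaternion [w, x, y, z].
In Python, from rig import manip, eyes gives the robot as it stands.
- The arm moves only by the shell command python3 -m creep 'ROWS' [FORCE]. ROWS is JSON, a list of rows, each a list of 5 numbers: the opening, from 0 (shut) to 1 (fully open), then the shift along the tool's x, y, z normalised to -1 to 1, where 1 is 0.5 m, then the turn about the tool's z normalised to -1 to 1, where 1 is 360 degrees. In form: [[fingers, dx, dy, dz, spin], ...]. A call has 1 to 10 rows; each row is the pose to reach, as a shift and turn from the pose commanded when the call began, along the tool's axes at that moment, turning the shorter way round; what a row does not reach only later rows make up. A row lasts 1/10 s, in which the tool goes at most 50 mm and 8.59 degrees, less where a joint would pass 70% of its speed; a pose out of reach is approached as far as the arm can. A call with a number of a shift or a turn outside -1 to 1 is refused whole. A call with a gripper value outside its range is refused whole. The fingers move at their own pace and stop on an object; FORCE is the grip in N (left out, the last holds). Time passes only in rows, so rows that repeat a pose let the fingers close. It gives the time, the measured TCP pose, the force, the opening and the grip force at its end, in the units of the state.
- manip.get_state(): the state, without advancing time (a new reading comes with each control period).
- eyes.get_image(name): name is "side" or "top" or "wrist"; returns a dict with "frame" (480x640x3 uint8, red, green, blue), "fx", "fy", "cx", "cy" (pixels), "k1" (the pictures are not rectified: a ray, as slopes to the right and down, at radius r is drawn at 1 + k1 r^2 times it, then the intrinsics apply), "R" (3x3) and "t" (3): a world point X has camera coordinates R X + t. Camera axes: x right, y down, z forward; pixel columns grow to the right and rows downward; lengths in m; the calibration is good to about 2 mm. A picture is of the moment at which its call begins. There is no depth.
- manip.sign_off(): hands the job in; it is judged then, once.
Trained networks look in the newest picture that a camera, given by its name, has taken for a name from the list of things; names that differ only in an ending like _2 or _b are one class to them, and where a whole thing is asked for, a point or a joint stands for the part that bears it (a point fixed in the world has none). Each returns a list of dicts, best first, with "confidence" (0 to 1); they miss things now and then, are a little off and sometimes report something else, mostly with a low value. They report only what shows in the picture. A call takes as long as a camera call. They do not tell look-alikes from the thing itself.
- eyes.regions_of(camera, label): "mask" (480x640 bool, what is visible of it) and "bbox" ([left, top, right, bottom] in pixels, round what is visible of it).
- eyes.place_of(camera, label): "centre" ([column, row] in pixels: a listed point, or the origin of a listed thing).
The state is a dict: "clock": time; "qpos": joint angles; "qd": joint speeds; "effort": joint torques, N m; "position": TCP position; "ee_rot": TCP orientation; "contact_force": force on the tool from outside, world axes, zero at the start; "moment": the same for the moment, N m; "width": finger opening in m; "gripper_force": force on a finger pad.
Only numpy, scipy, OpenCV 4.12 (cv2) and the standard library are available. Lean on these libraries where they do the work, as an engineer would, in place of code of your own. Each camera call takes 0.05 s, during which the arm holds its last target. There are 200 camera calls.

## Working session

There is one attempt and no reset: what is moved stays moved. The work goes in short steps, Python scripts to look and compute and a shell command to move; the robot and the scene stay as the last step left them, time stands still between calls to the robot, and variables do not carry over. Pictures are saved under pics/ and viewed, at most 10 in all, crops included, and the job is handed in when it is done.

```bash
mkdir -p pics; ls; cat > h.py <<'E'
import numpy as np, cv2
from rig import manip, eyes
def ray(im,px):
    d=np.array([(px[0]-im['cx'])/im['fx'],(px[1]-im['cy'])/im['fy']]);u=d.copy()
    for _ in range(20): u=d/(1+im['k1']*(u@u))
    R=np.array(im['R']);t=np.array(im['t'])
    v=R.T@np.array([u[0],u[1],1]);return -R.T@t, v/np.linalg.norm(v)
def atz(im,px,z):
    c,v=ray(im,px);return c+v*(z-c[2])/v[2]
def tri(rs):
    A=np.zeros((3,3));b=np.zeros(3)
    for c,v in rs:
        P=np.eye(3)-np.outer(v,v);A+=P;b+=P@c
    X=np.linalg.solve(A,b);return X,[float(np.linalg.norm((np.eye(3)-np.outer(v,v))@(X-c))) for c,v in rs]
def save(im,n): cv2.imwrite('pics/'+n,cv2.cvtColor(im['frame'],cv2.COLOR_RGB2BGR))
E
python3 - <<'E'
from h import *
ims={c:eyes.get_image(c) for c in('side','top','wrist')}
np.set_printoptions(precision=4,suppress=True)
for c,i in ims.items():
    save(i,c+'0.png'); print(c,ray(i,(320,240)))
for l in ['blue_cell','green_cell','rack','rack_mouth','port','spigot_top','blue_bore','oil_bottle','eyepiece','slide_box','lens_brush','dust_cap','copper_blank']:
    rs={}
    for c in ('side','top'):
        r=eyes.place_of(c,l)
        print(l,c,[(np.round(q['centre'],1).tolist(),round(q['confidence'],2)) for q in r[:3]])
        if r: rs[c]=ray(ims[c],r[0]['centre'])
    if len(rs)==2: print('   ',tri(list(rs.values())))
s=manip.get_state();print(s)
E
```

```text
pics
side (array([ 0.2814, -0.5613,  0.9006]), array([ 0.3364,  0.5479, -0.766 ]))
top (array([ 0.4122, -0.0073,  1.2939]), array([ 0.1362, -0.0104, -0.9906]))
wrist (array([ 0.2138, -0.5379,  0.3733]), array([-0.2553, -0.0678, -0.9645]))
blue_cell side [([360.0, 270.5], 0.93), ([322.7, 312.4], 0.81), ([397.2, 272.2], 0.5)]
blue_cell top [([351.8, 247.1], 0.94), ([339.1, 191.1], 0.83)]
    (array([ 0.5984, -0.1023,  0.1373]), [0.04611358916310322, 0.04611358916310324])
green_cell side [([335.3, 350.1], 0.91), ([446.1, 411.8], 0.18)]
green_cell top [([399.5, 258.9], 0.56)]
    (array([ 0.5462, -0.1876,  0.021 ]), [0.0007257036628482779, 0.0007257036628482768])
rack side [([326.6, 336.9], 0.69), ([395.7, 271.5], 0.64)]
rack top [([352.0, 247.5], 0.72), ([375.4, 254.7], 0.56)]
    (array([ 0.5858, -0.0956, -0.1054]), [0.0012726433440444572, 0.0012726433440445803])
rack_mouth side [([306.0, 339.9], 0.77), ([249.5, 227.6], 0.57)]
rack_mouth top [([367.4, 274.1], 0.77), ([506.5, 265.6], 0.19)]
    (array([ 0.5171, -0.1224, -0.0119]), [0.0006291974629598401, 0.0006291974629599543])
port sid
[... 1548 characters left out ...]
5519956100779765])
copper_blank side [([396.5, 270.1], 0.84), ([327.5, 337.7], 0.6)]
copper_blank top [([351.1, 157.4], 0.75)]
    (array([ 0.7704, -0.0891,  0.0111]), [0.0006129522174199794, 0.0006129522174200305])
{'clock': 1.45, 'qpos': array([-1.425 ,  0.2759,  1.5049,  0.    ,  1.3607, -0.121 ]), 'qd': array([-0.0003,  0.0003, -0.0014,  0.0004, -0.0024, -0.0003]), 'effort': array([  0.0002, -41.6649, -24.6097,  -0.0003,  -0.0002,  -0.    ]), 'position': array([ 0.1516, -0.5547,  0.2453]), 'ee_rot': array([0.    , 0.9911, 0.133 , 0.    ]), 'contact_force': array([ 0.1789, -0.4429, -0.2031]), 'moment': array([ 0.006 , -0.009 ,  0.0197]), 'gripper_force': 0.0, 'width': 0.08529463944498925}
```

View pics/side0.png

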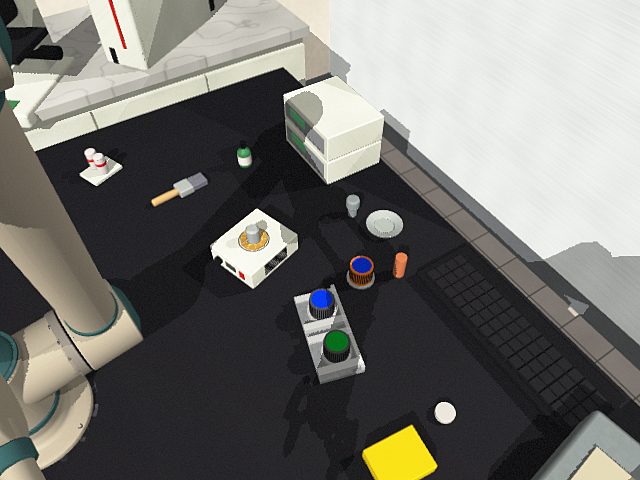

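View pics/top0.png

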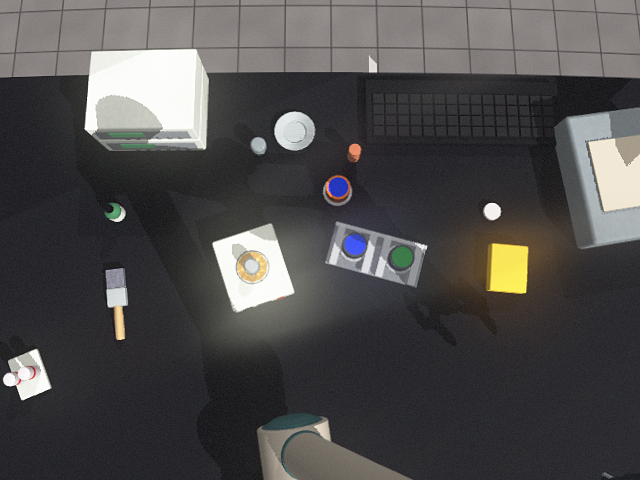

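Blue cell is at side (322,300)/top (354,244), in the rack next to green; an orange-rimmed decoy stands behind at side (361,270)/top (338,188). The lamp house with its spigot is at side (253,235)/top (253,267).

```bash
cat >> h.py <<'E'
def disc(im,col,near,rad=25):
    f=im['frame'].astype(int);r,g,b=f[...,0],f[...,1],f[...,2]
    m=(b>r+60)&(b>g+60) if col=='b' else (g>r+30)&(g>b+30)
    yy,xx=np.mgrid[:480,:640];m&=np.hypot(xx-near[0],yy-near[1])<rad
    n,lab,st,ce=cv2.connectedComponentsWithStats(m.astype(np.uint8))
    k=1+np.argmax(st[1:,4]);return ce[k],st[k].tolist()
E
python3 - <<'E'
from h import *
np.set_printoptions(precision=4,suppress=True)
ims={c:eyes.get_image(c) for c in('side','top')}
for col,ps,pt in (('b',(322,298),(354,244)),('g',(337,342),(402,257))):
    a,sa=disc(ims['side'],col,ps);b,sb=disc(ims['top'],col,pt)
    print(col,a,sa,b,sb,tri([ray(ims['side'],a),ray(ims['top'],b)]),atz(ims['side'],a,.056),atz(ims['top'],b,.056))
for l,z,s,t in (('port',.06,(253.2,238.2),(253.3,267.7)),('sp',.1,(247.5,226.4),(250,266.1)),('bluecell',.01,(322.7,312.4),(351.8,247.1)),('mouth',0,(306,339.9),(367.4,274.1)),('green',.01,(335.3,350.1),(399.5,258.9))):
    print(l,atz(ims['side'],s,z),atz(ims['top'],t,z))
E
```

```text
b [321.1111 298.4869] [311, 290, 21, 18, 306] [354.7571 244.0743] [344, 234, 22, 21, 350] (array([ 0.5731, -0.0911,  0.0577]), [0.00065161838991107, 0.0006516183899108969]) [ 0.573 -0.09   0.056] [ 0.5739 -0.0915  0.056 ]
g [336.3906 340.8227] [326, 331, 22, 21, 361] [401.8025 256.5925] [392, 247, 20, 20, 319] (array([ 0.5474, -0.1874,  0.0569]), [0.00040847764108297357, 0.0004084776410832118]) [ 0.5473 -0.1869  0.056 ] [ 0.5479 -0.1877  0.056 ]
port [0.5269 0.1226 0.06  ] [0.5252 0.1154 0.06  ]
sp [0.5198 0.1265 0.1   ] [0.5247 0.1179 0.1   ]
bluecell [ 0.5735 -0.0956  0.01  ] [ 0.5735 -0.0883  0.01  ]
mouth [ 0.5135 -0.128   0.    ] [ 0.5168 -0.1215  0.    ]
green [ 0.5488 -0.1827  0.01  ] [ 0.5481 -0.1894  0.01  ]
```

```bash
python3 -m creep '[[1,1,-0.83,-0.11,-0.166],[1,1,-0.83,-0.11,-0.166],[1,1,-0.83,-0.11,-0.166],[1,1,-0.83,-0.11,-0.166],[1,1,-0.83,-0.11,-0.166],[1,1,-0.83,-0.11,-0.166],[1,1,-0.83,-0.11,-0.166],[1,1,-0.83,-0.11,-0.166],[1,1,-0.83,-0.11,-0.166],[1,1,-0.83,-0.11,-0.166]]'
```

```text
clock: 2.55
position: [0.4383, -0.1448, 0.288]
ee_rot: [0.001, 0.793, 0.609, 0.0]
contact_force: [0.9, -0.6, -0.3]
width: 0.0852
gripper_force: 0.0
```

```bash
python3 -m creep '[[1,0.33,0.12,0,0],[1,0.33,0.12,0,0],[1,0.33,0.12,0,0],[1,0.33,0.12,0,0],[1,0.33,0.12,0,0],[1,0.33,0.12,0,0]]'
python3 - <<'E'
from h import *
np.set_printoptions(precision=4,suppress=True)
im=eyes.get_image('wrist');save(im,'w1.png');print(ray(im,(320,240)),im['fx'])
for l in ['port','spigot_top','blue_cell','rack_mouth','green_cell']:
    z={'port':.06,'spigot_top':.1,'blue_cell':.01,'rack_mouth':0,'green_cell':.01}[l]
    for q in eyes.place_of('wrist',l)[:3]: print(l,np.round(q['centre'],1),round(q['confidence'],2),atz(im,q['centre'],z))
R=np.array(im['R']);print(R,im['t'])
E
```

```text
clock: 3.15
position: [0.5378, -0.0026, 0.2872]
ee_rot: [-0.0, 0.793, 0.61, -0.001]
contact_force: [0.1, -0.5, 1.1]
width: 0.0851
gripper_force: 0.0
(array([0.5541, 0.0598, 0.4158]), array([-0.0704, -0.255 , -0.9644])) 369.1993371336105
port [275.2  80.2] 0.56 [0.5271 0.1189 0.06  ]
spigot_top [266.2  75.4] 0.89 [0.5242 0.1174 0.1   ]
spigot_top [540.7 219.6] 0.66 [ 0.7209 -0.0545  0.1   ]
blue_cell [371.8 263. ] 0.86 [ 0.5754 -0.0894  0.01  ]
blue_cell [469.8 207.4] 0.61 [ 0.6947 -0.0534  0.01  ]
rack_mouth [328.  301.4] 0.55 [ 0.5134 -0.1278  0.    ]
green_cell [365.4 344.4] 0.86 [ 0.5446 -0.1905  0.01  ]
green_cell [274.1  83.7] 0.48 [0.5213 0.1244 0.01  ]
[[ 0.9671 -0.2544 -0.0024]
 [-0.2451 -0.934   0.26  ]
 [-0.0683 -0.2508 -0.9656]] [-0.5196  0.0836  0.4544]
```

View pics/w1.png

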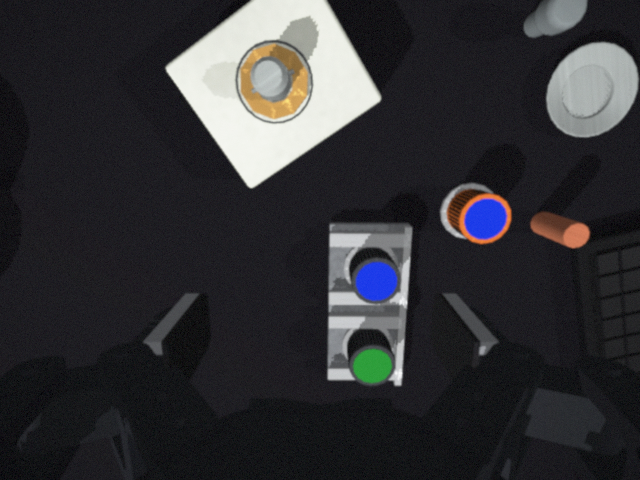

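The wrist view shows the lamp house spigot at (268,77) with its brass ring at (274,82), the blue disc at (376,281), the green disc at (372,366), and the decoy at (485,218), clear of the fingers' path. I'll refine the port and blue centres.

```bash
python3 - <<'E'
from h import *
np.set_printoptions(precision=4,suppress=True)
im={c:eyes.get_image(c) for c in('side','top','wrist')}
bl={'side':(321,298),'top':(355,244),'wrist':(376,281)}
gr={'side':(336,341),'top':(402,257),'wrist':(372,366)}
po={'side':(253,237),'top':(253,267),'wrist':(274,81)}
for n,p,z in(('b',bl,.056),('g',gr,.056)):
    rs=[]
    for c in im:
        try: a,s=disc(im[c],n,p[c],30);rs.append(ray(im[c],a));print(n,c,a,s,atz(im[c],a,z))
        except Exception as e: print(c,'none')
    print(tri(rs))
rs=[]
for c in im:
    f=im[c]['frame'].astype(int);m=(f[...,0]>f[...,2]+50)&(f[...,0]>110)
    yy,xx=np.mgrid[:480,:640];m&=np.hypot(xx-po[c][0],yy-po[c][1])<45
    n,l,st,ce=cv2.connectedComponentsWithStats(cv2.morphologyEx(m.astype(np.uint8),cv2.MORPH_CLOSE,np.ones((5,5))))
    k=1+np.argmax(st[1:,4]);pts=np.argwhere(l==k)[:,::-1].astype(np.float32)
    # hull vertices projected on ring plane, circle fit of diameter 59 mm
    h=cv2.convexHull(pts)[:,0];w=np.array([atz(im[c],q,.064)[:2] for q in h])
    (x,y),r=cv2.minEnclosingCircle(w.astype(np.float32)*1000)
    print(c,st[k],'ring',x/1000,y/1000,r, w.min(0),w.max(0),(w.min(0)+w.max(0))/2)
    for q in eyes.place_of(c,'port')[:1]: print('port',q['centre'],atz(im[c],q['centre'],.06))
    for q in eyes.place_of(c,'spigot_top')[:2]: print('spt',q['centre'],q['confidence'],atz(im[c],q['centre'],.1))
E
```

```text
b side [321.2039 298.5049] [311, 290, 21, 18, 309] [ 0.5732 -0.0902  0.056 ]
b top [362.1343 245.5075] [359, 239, 7, 14, 67] [ 0.5709 -0.1066  0.056 ]
b wrist [375.6069 279.9387] [355, 261, 42, 39, 1305] [ 0.5728 -0.0927  0.056 ]
(array([ 0.5712, -0.0972,  0.061 ]), [0.0037379827226840527, 0.009009059624952565, 0.00624007455352153])
g side [336.4132 340.7824] [326, 331, 22, 21, 363] [ 0.5474 -0.1869  0.056 ]
g top [401.83   256.6772] [392, 246, 21, 22, 347] [ 0.5477 -0.1878  0.056 ]
g wrist [371.9823 364.6356] [353, 348, 39, 35, 1073] [ 0.5468 -0.1895  0.056 ]
(array([ 0.547 , -0.1877,  0.0583]), [0.00033612857523785604, 0.0005551909913172504, 0.0002890864861165726])
side [240 229  28  21 287] ring 0.52526171875 0.11842188262939453 31.6929988861084 [0.4941 0.0874] [0.557  0.1492] [0.5255 0.1183]
port [255.9, 237.9] [0.5324 0.1202 0.06  ]
spt [250.8, 228.1] 0.74 [0.5237 0.1184 0.1   ]
spt [333.9, 349.5] 0.59 [ 0.5203 -0.2187  0.1   ]
top [237 253  13  27 156] ring 0.5283375244140625 0.12781442260742187 26.682308197021484 [0.5019 0.1241] [0.5548 0.1483] [0.5283 0.1362]
port [255.0, 267.3] [0.526  0.1119 0.06  ]
spt [251.6, 264.5] 0.94 [0.5278 0.1148 0.1   ]
spt [486.2, 210.1] 0.72 [ 0.6366 -0.3548  0.1   ]
wrist [ 239   43   68   76 2424] ring 0.525466064453125 0.11729469299316406 31.000669479370117 [0.4951 0.0877] [0.5564 0.1471] [0.5258 0.1174]
port [272.2, 83.5] [0.5242 0.1163 0.06  ]
spt [263.6, 70.9] 0.65 [0.5237 0.1204 0.1   ]
```

```bash
python3 -m creep '[[1,-0.154,0.114,0.1,0],[1,-0.154,0.114,0.2,0],[1,-0.154,0.114,0.3,0],[1,-0.154,0.114,0.38,0],[1,-0.154,0.114,0.44,0],[1,-0.154,0.114,0.48,0],[1,-0.154,0.114,0.5,0],[1,-0.154,0.114,0.5,0]]' 
python3 - <<'E'
from h import *
im=eyes.get_image('wrist');save(im,'w2.png');np.set_printoptions(precision=4,suppress=True)
a,s=disc(im,'b',(320,330),150);print(a,s,atz(im,a,.056),manip.get_state()['position'])
E
```

```text
clock: 4.7
position: [0.5727, -0.0916, 0.0363]
ee_rot: [-0.001, 0.793, 0.609, -0.001]
contact_force: [-0.4, -0.3, -0.2]
width: 0.085
gripper_force: 0.0
[323.2953 342.2586] [258, 284, 131, 118, 12206] [ 0.5731 -0.0922  0.056 ] [ 0.5739 -0.0919  0.0379]
```

View pics/w2.png

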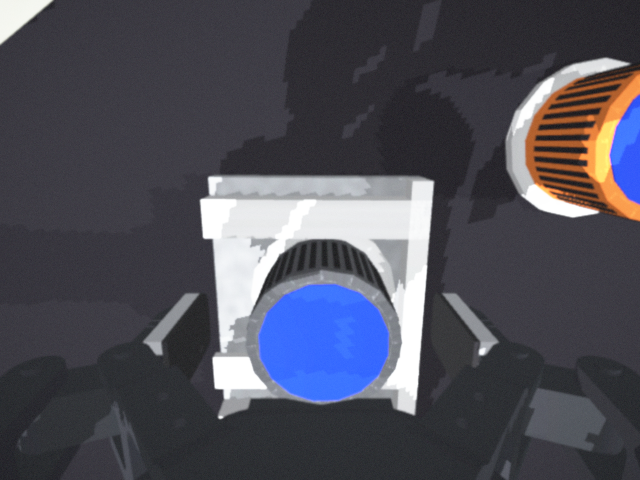

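The blue disc at (323,342) is centred between the pads, so I'll close.

```bash
python3 -m creep '[[0,0,0,0,0],[0,0,0,0,0],[0,0,0,0,0],[0,0,0,0,0],[0,0,0,0,0],[0,0,0,0,0],[0,0,0,0,0],[0,0,0,0,0]]' 60
```

```text
clock: 5.55
position: [0.5745, -0.0921, 0.0398]
ee_rot: [0.002, 0.793, 0.609, 0.001]
contact_force: [-0.5, 0.2, 6.7]
width: 0.0504
gripper_force: 61.8
```

```bash
python3 -m creep '[[0,0,-0.01,-0.002,0],[0,0,-0.04,-0.002,0],[0,0,-0.08,-0.002,0],[0,0,-0.12,-0.002,0],[0,0,-0.16,-0.002,0],[0,0,-0.2,-0.002,0],[0,0,-0.2,-0.002,0],[0,0,-0.2,-0.002,0]]'
python3 - <<'E'
from h import *
np.set_printoptions(precision=4,suppress=True)
im=eyes.get_image('side');a,s=disc(im,'b',(290,310),28);print(a,s,atz(im,a,.056))
E
```

```text
clock: 6.35
position: [0.4772, -0.0662, 0.0389]
ee_rot: [0.001, 0.793, 0.609, 0.001]
contact_force: [-0.2, -0.1, -2.0]
width: 0.0501
gripper_force: 62.5
[273.7708 311.3887] [263, 302, 22, 19, 301] [ 0.4768 -0.0666  0.056 ]
```

```bash
python3 -m creep '[[0,0,0,-0.1,0],[0,0,0,-0.2,0],[0,0.06,0,-0.22,0],[0,0.13,0,-0.22,0],[0,0.2,0,-0.22,0],[0,0.28,0,-0.22,0],[0,0.34,0,-0.22,0],[0,0.38,0,-0.22,0],[0,0.38,0,-0.22,0],[0,0.38,0,-0.22,0]]'
python3 - <<'E'
from h import *
np.set_printoptions(precision=4,suppress=True)
im=eyes.get_image('side');save(im,'s3.png')
a,s=disc(im,'b',(250,205),60);print(a,s,ray(im,a),atz(im,a,.167))
im=eyes.get_image('wrist');a,s=disc(im,'b',(320,330),150);print(a,s,atz(im,a,.167))
c=cv2.resize(cv2.imread('pics/s3.png')[150:300,170:340],None,fx=4,fy=4,interpolation=cv2.INTER_CUBIC);cv2.imwrite('pics/s3c.png',c[:600,:680])
print(manip.get_state()['position'],manip.get_state()['qpos'])
E
```

```text
clock: 7.4
position: [0.5264, 0.1175, 0.1483]
ee_rot: [0.0, 0.793, 0.61, -0.0]
contact_force: [-0.1, 0.5, -1.4]
width: 0.05
gripper_force: 63.7
[248.1231 206.75  ] [238, 199, 21, 16, 260] (array([ 0.2814, -0.5613,  0.9006]), array([ 0.2368,  0.6595, -0.7134])) [0.5249 0.1168 0.167 ]
[320.5912 337.0698] [258, 281, 126, 114, 11366] [0.5259 0.118  0.167 ]
[0.5258 0.1167 0.1483] [ 0.0896  0.2954  1.7336 -0.0008  1.113   0.3515]
```

View pics/s3c.png

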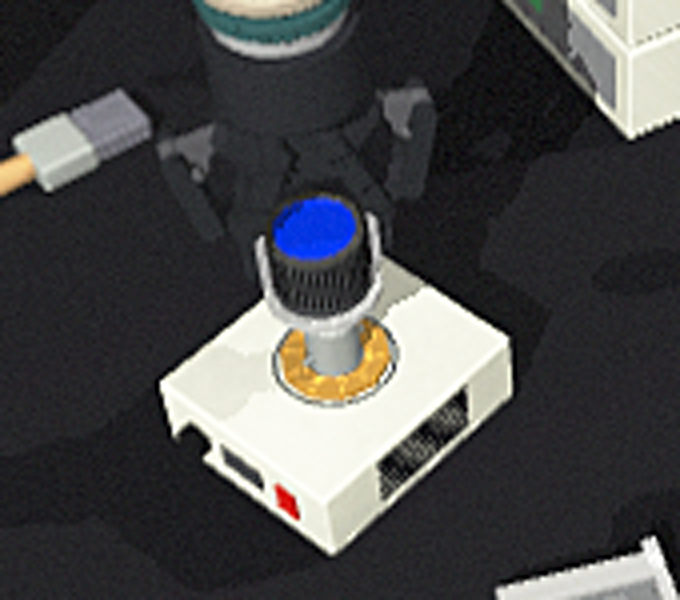

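The cell hangs upright, centred over the spigot (crop 318,345), with the flange above its top. I'll lower it gently.

```bash
python3 -m creep '[[0,0,0,0.03,0],[0,0,0,0.04,0],[0,0,0,0.05,0],[0,0,0,0.06,0],[0,0,0,0.07,0],[0,0,0,0.07,0],[0,0,0,0.07,0]]'
```

```text
clock: 8.2
position: [0.5256, 0.1175, 0.1134]
ee_rot: [-0.0, 0.793, 0.609, -0.0]
contact_force: [0.1, 0.1, -1.2]
width: 0.0503
gripper_force: 63.7
```

```bash
python3 -m creep '[[0,0,0,0.006,0],[0,0,0,0.012,0],[0,0,0,0.018,0],[0,0,0,0.022,0],[0,0,0,0.022,0],[0,0,0,0.022,0]]'; python3 -m creep '[[0,0,0,0.004,0],[0,0,0,0.006,0],[0,0,0,0.006,0]]'
```

```text
clock: 8.8
position: [0.5256, 0.1175, 0.1026]
ee_rot: [0.0, 0.793, 0.609, -0.0]
contact_force: [-1.1, 0.1, 0.0]
width: 0.0502
gripper_force: 64.1
clock: 9.1
position: [0.5258, 0.1176, 0.1019]
ee_rot: [0.0, 0.793, 0.609, 0.001]
contact_force: [-4.8, 0.2, 16.2]
width: 0.05
gripper_force: 65.6
```

```bash
python3 -m creep '[[0,0,0,-0.001,0.01],[0,0,0,-0.001,0.02],[0,0,0,-0.001,0.03],[0,0,0,-0.001,0.04],[0,0,0,-0.001,0.05],[0,0,0,-0.001,0.06]]'; python3 -c "
from rig import manip;s=manip.get_state();print(s['moment'],s['qpos'][5])"
```

```text
clock: 9.7
position: [0.5275, 0.1174, 0.102]
ee_rot: [0.001, 0.894, 0.449, 0.002]
contact_force: [-1.2, 0.5, 7.6]
width: 0.0502
gripper_force: 64.7
[0.06679078 0.0447001  0.0499368 ] 0.7312375705647615
```

```bash
python3 -m creep '[[0,0,0,0,0.01],[0,0,0,0,0.02],[0,0,0,0,0.03],[0,0,0,0,0.04],[0,0,0,0,0.05]]'; python3 -c "
from rig import manip;s=manip.get_state();print(s['moment'],s['qpos'][5])"
```

```text
clock: 10.2
position: [0.5277, 0.1168, 0.102]
ee_rot: [0.001, 0.953, 0.304, 0.002]
contact_force: [0.4, -2.4, 8.6]
width: 0.0501
gripper_force: 64.8
[-0.42849538  0.17338104  0.0940305 ] 1.045334481773901
```

```bash
python3 -m creep '[[0,0,0,0,0.01],[0,0,0,0,0.02],[0,0,0,0,0.03],[0,0,0,0,0.04]]'; python3 -c "
from rig import manip;s=manip.get_state();print(s['moment'],s['qpos'][5])"
```

```text
clock: 10.6
position: [0.5256, 0.1175, 0.0998]
ee_rot: [0.0, 0.983, 0.181, 0.0]
contact_force: [0.2, 0.4, -1.9]
width: 0.0496
gripper_force: 63.7
[ 0.02777753 -0.01961898  0.02038476] 1.2968912891683306
```

It dropped (z −2 mm, no push force), so I'll lower it straight.

```bash
python3 -m creep '[[0,0,0,0.003,0],[0,0,0,0.006,0],[0,0,0,0.009,0],[0,0,0,0.012,0],[0,0,0,0.012,0]]'; python3 -m creep '[[0,0,0,0.003,0],[0,0,0,0.006,0],[0,0,0,0.009,0],[0,0,0,0.01,0],[0,0,0,0.01,0]]' 80;  python3 -c "
from rig import manip;s=manip.get_state();print(s['moment'],s['qpos'][5])"
```

```text
clock: 11.1
position: [0.5257, 0.1175, 0.0939]
ee_rot: [0.0, 0.983, 0.183, -0.0]
contact_force: [0.1, -0.1, -2.4]
width: 0.0503
gripper_force: 63.7
clock: 11.6
position: [0.5258, 0.1176, 0.09]
ee_rot: [0.0, 0.983, 0.183, 0.0]
contact_force: [-2.6, 0.0, 7.9]
width: 0.0496
gripper_force: 82.6
[-0.08645761  0.32640943  0.05820417] 1.2941727126685005
```

```bash
python3 -m creep '[[0,0,0,0.002,0],[0,0,0,0.004,0],[0,0,0,0.006,0],[0,0,0,0.006,0],[0,0,0,0.006,0]]'
python3 - <<'E'
from h import *
np.set_printoptions(precision=4,suppress=True)
im=eyes.get_image('side');save(im,'s4.png')
w=eyes.get_image('wrist')
a,s=disc(im,'b',(250,222),40);b,t=disc(w,'b',(320,330),150)
print(a,s,b,t,tri([ray(im,a),ray(w,b)]),atz(im,a,.106),atz(w,b,.106))
c=cv2.resize(cv2.imread('pics/s4.png')[150:300,170:340],None,fx=4,fy=4,interpolation=cv2.INTER_CUBIC);cv2.imwrite('pics/s4c.png',c)
E
```

```text
clock: 12.1
position: [0.5258, 0.1176, 0.0898]
ee_rot: [0.0, 0.983, 0.183, 0.001]
contact_force: [-7.6, -0.3, 25.8]
width: 0.0498
gripper_force: 84.5
[247.8868 227.0126] [241, 219, 15, 15, 159] [320.1931 336.972 ] [257, 280, 127, 115, 11445] (array([0.5209, 0.1183, 0.1038]), [0.0035254758066765694, 0.003525475806676567]) [0.5179 0.1194 0.106 ] [0.5253 0.1169 0.106 ]
```

View pics/s4c.png

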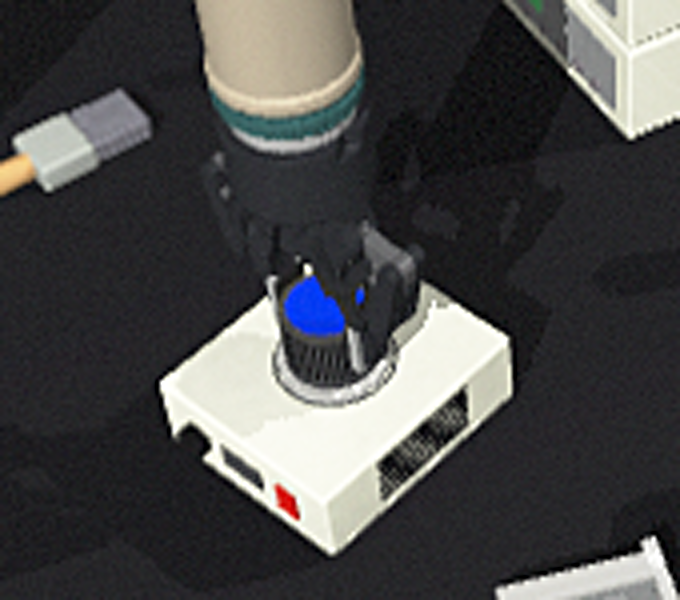

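The flange sits flush on the lamp house with the ring covered. A further 3 mm of command raised the force from 8 to 26 N without movement, so it is hard home.

```bash
python3 -c "
from rig import manip;print(manip.sign_off())"
```

```text
the job is handed in; nothing more can be done
None
```

I handed the job in with the blue cell keyed over the cross pin, pushed flush on the lamp house with about 26 N, and still gripped. The verdict was not shown. No other object was contacted that I saw, and the arm's clock stood at about 12 s of the 64 s limit.

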